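# Third hand for the coffee grinder's burr carrier

## Robot

A 6-joint arm with a two-finger parallel gripper is mounted at the origin on a cart in front of the work surface, level with it; the furniture and walls round the work are solid. World frame = base frame: x ahead of the robot, y to its left, z up, the work surface at z = 0. Lengths are in m, angles in rad, forces in N, time in s.
With the tool pointing down it reaches from about 0.2 to 0.875 m from the base axis. Payload 3.4 kg.
Tool frame: the origin (TCP) lies between the finger pads; the fingertips stand 25 mm ahead of it and the grasp point (between the pads) lies 6 mm ahead of it (r.nose_length is the z of the fingertips in the tool frame, in m); z points along the fingers, x is the direction in which the jaws open and shut, and the axes are right-handed (so a half turn about z gives the same grasp; the last joint's range is limited). The gripper opens to 94 mm and grips with 3 to 60 N. Pads are 16 mm wide; open, the fingers measure 119 mm over their backs; the gripper's body (75 mm by 177 mm) begins 78 mm behind the grasp point.
Start: joints at [-1.239, 0.276, 1.505, -0, 1.361, -0.121], TCP at [0.252, -0.517, 0.23] pointing down, gripper open.
Joint ranges: [-2.89, 2.89], [-0.75, 2.08], [0.22, 2.7], [-1.18, 4.32], [0.11, 2.71], [-2.7, 2.7]. Speed limits (rad/s): [2.57, 2.57, 3.14, 3.14, 3.14, 3.14].

## Interface

Orientations are given as a unit quaternion [w, x, y, z].
In Python, from plant import r, gripper_to, inverse_kinematics, vision, models, telemetry gives the robot as it stands. Calls block until the motion is done:
- r.move_to(position, orientation): joint-space move of the TCP to a pose.
- r.move_l(position, rot=None, vel=0.15, guard=None): straight line of the TCP; rot=None keeps the orientation; vel is the mean speed in m/s. With guard (N) it stops when the force on the tool has changed by that much, and returns True; else False.
- r.movej(angles): joint-space move.
- gripper_to(opening, f_grip=None): finger opening in m; f_grip is the grip in N (None keeps the last); returns when the fingers have stopped.
- r.hold(seconds).
- inverse_kinematics(position, orientation): joint angles nearest the present ones, or None.
- vision.snapshot(name): name is "scene" or "top" or "wrist"; returns the picture (384x512x3 uint8, red, green, blue); there is no depth.
- vision.get_calibration(name): a dict with "fx", "fy", "cx", "cy" (pixels), "position" and "orientation" of the camera in the world. Camera axes: x right, y down, z forward; pixel columns grow to the right and rows downward; lengths in m; the calibration is good to about 2 mm. The wrist camera is an equidistant fisheye: a pixel r from the principal point sees the ray r / f radians off the axis. A picture is of the moment at which its call begins: read the wrist's pose just before it. get_calibration takes no time and is no camera call; for the wrist camera it gives the pose at the moment of the call.
A pose or a line that the arm cannot do raises r.PlanningError and nothing moves.
- r.sign_off(): hands the job in, once; it reports no verdict.
Trained networks look in the newest picture that a camera, given by its name, has taken for a name from the list of things; names that differ only in an ending like _2 or _b are one class to them, and where a whole thing is asked for, a point or a joint stands for the part that bears it (a point fixed in the world has none). Each returns a list of dicts, best first, with "score" (0 to 1); they miss things now and then, are a little off and sometimes report something else, mostly with a low value. They report only what shows in the picture. A call takes as long as a camera call.
- models.boxes_of(thing, camera): "at" ([x, y, z] in m, in world coordinates, good to about 4 mm: the middle of the surface that is visible of it).
- models.regions_of(thing, camera): "pixels" (384x512 bool, what is visible of it).
- models.mark_of(thing, camera): "at" ([x, y, z] in m, in world coordinates, good to about 4 mm: a listed point, or the origin of a listed thing).
Readings, each from a call of its own:
- telemetry.current_t(): time.
- telemetry.current_joints(): joint angles.
- telemetry.current_dq(): joint speeds.
- telemetry.current_joint_efforts(): joint torques, N m.
- telemetry.current_ee_pos(): TCP position.
- telemetry.current_tool_rot(): TCP orientation.
- telemetry.current_wrist_force(): force on the tool from outside, world axes, zero at the start.
- telemetry.current_torque(): the same for the moment, N m.
- telemetry.current_opening(): finger opening in m.
Only numpy, scipy, OpenCV 4.12 (cv2) and the standard library are available. Lean on these libraries where they do the work, as an engineer would, in place of code of your own. Each camera call takes 0.05 s, during which the arm holds its last target. There are 200 camera calls.

## Task

The coffee grinder is being put back together after cleaning. First turn its red rotary switch from on to off, then take the brass burr carrier by its black grip, set it into the open chamber of the grinder with its two screw ears in the two slots, and press it down against the springs until its flange is fully home and flush. Keep it there with a steady push of about 18 N, never more than 40 N, so that I can put in the two screws; finish while still holding it down, and leave the hopper, screwdriver and brush where they are.

Things in the scene. Friction and masses are not known exactly. Their poses are not given: they have to be found in the camera images.
- grinder: coffee grinder, fixed; origin under its middle on the worktop, -x is its front (spout, small cup), +y its left. Plinth 165 x 270 mm. Left: white motor block 116 mm wide, top 100 mm high, with the switch (axis at x -8, y +75 mm). Right: white round tower of 50 mm radius, axis at x 0, y -65 mm, rim 150 mm high, with the open burr chamber in its top
- seat (a point): on the tower's axis, level with the ledge in the chamber mouth, 144 mm above the worktop, axes as the grinder's. The carrier is home when its flange lies on this ledge, flush with the rim 6 mm above. Bore below the ledge: radius 31.7 mm; recess above it: radius 40 mm, with two slots 17 mm wide through the rim on the grinder's +x and -x sides
- power_switch (a joint): rotary switch on the motor block: 0 = on (bar towards the front, its white line at the red dot), 1.57 = off (bar across the grinder, white line at the white dot). It grows clockwise seen from above, so off is a quarter turn clockwise. An over-centre spring snaps it to the nearer end (about 0.1 N m to start it)
- switch_grip (a point): middle of the red bar of the switch, on the switch's vertical axis, 128 mm above the worktop; turns with the switch, x along the bar. The bar is 46 mm long, 12 mm thick, 30 mm tall, from 18 mm below to 12 mm above this point; a black disc of 20 mm radius lies under it
- burr_carrier: brass upper burr carrier with a black grip, 0.18 to 0.29 kg, stands upright on the worktop; origin at the centre of its underside, z up, x along grip and ears. Skirt of 30 mm radius (tapered foot) up to 22 mm; flange of 38 mm radius from 22 to 28 mm; two screw ears 12 mm wide on +x and -x, out to 48 mm, same height as the flange. It fits either way round
- carrier_flange (a point): centre of the underside of the carrier's flange, 22 mm above the carrier's origin, axes as the carrier's
- carrier_grip (a point): middle of the black grip of the carrier, 50 mm above the carrier's origin, axes as the carrier's: a bar 56 mm along x, 10 mm thick along y, 26 mm tall (37 to 63 mm above the carrier's origin; the flange's top is at 28 mm), on two short legs at its ends
- hopper: clear bean hopper standing upside down on its black lid, 125 mm across, 118 mm tall; origin at the centre of its underside; leave alone
- screwdriver: screwdriver lying on the worktop, 170 mm long; leave alone
- brush: cleaning brush lying on the worktop, 160 mm long; leave alone
- spring_ring (a point): centre of the top of the sprung brass ring in the bore, 17 mm below the ledge when free. The carrier's foot meets it 5 mm before the carrier is home: 5 N to start it moving, then 1.5 N per mm, about 12.5 N when home

How it is judged:
On the way, in this order (a step that is already met when the one before it is completed fails the run):
1. the switch is off (value of joint power_switch above 1.45 rad), for 0.2 s.
2. the carrier is lifted clear of the worktop in the fingers (height (world z) of burr_carrier above 0.05 m and contact force between the fingers and burr_carrier above 1 N), for 0.2 s.
3. the carrier is home in the chamber and pressed down with 11 to 25 N for one second (z of carrier_flange in the frame of seat below 0.0018 m and horizontal distance between carrier_flange and seat below 0.004 m and contact force between burr_carrier and grinder between 11 and 25 N), for 1 s.
At the end, for the whole second after the job is handed in: The switch is off (above 1.45 rad). The carrier sits in the chamber with its ears in the slots (within 0.1 rad), its flange within 1.8 mm of the ledge, within 4 mm of the axis and level within 0.05 rad; the fingers still hold it down and it bears on the grinder with a steady 11 to 25 N (all of step 3 and value of joint power_switch above 1.45 rad and z of carrier_flange in the frame of seat above -0.002 m and angle between the x axis of burr_carrier and the x axis of grinder, either way round below 0.1 rad and angle between burr_carrier's own z axis and vertical below 0.05 rad and contact force between the fingers and burr_carrier above 5 N and linear speed of burr_carrier below 0.01 m/s); the arm keeps its last pose, push and grip.
It fails at once if the carrier is picked up while the switch is still on (value of joint power_switch below 0.8 rad and height (world z) of burr_carrier above 0.03 m).
It fails at once if the carrier is pressed on the grinder with more than 45 N (contact force between burr_carrier and grinder above 45 N).
It fails at once if the hopper, screwdriver or brush is moved more than 30 mm (distance of any of hopper, screwdriver, brush from where it was at the start of the episode above 0.03 m).
It also fails if it takes over 72 s, if anything falls off the work surface, if the arm or the gripper's body presses on something with over 40 N, if the wrist force passes 120 N, or if a joint passes its speed limit or range.

## Working session

There is one attempt and no reset: what is moved stays moved. The work goes in short steps, each a Python script; the robot and the scene stay as the last script left them, time stands still between calls to the robot, and variables do not carry over. Pictures are saved under pics/ and viewed, on a budget of 10 in all, crops included, one or two more only if the job needs it, and the job is handed in when it is done.

```bash
mkdir -p pics; ls; python3 - <<'E'
from plant import r,vision,models,telemetry
import cv2,numpy as np
for c in ("top","scene"):
    im=vision.snapshot(c); cv2.imwrite(f"pics/{c}1.png",im[:,:,::-1])
    print(c,vision.get_calibration(c))
    for t in ("grinder","seat","switch_grip","power_switch","burr_carrier","carrier_grip","carrier_flange","hopper","screwdriver","brush"):
        try:
            print(t,[(np.round(d["at"],4).tolist(),round(d["score"],2)) for d in models.mark_of(t,c)[:2]])
        except Exception as e: print(t,e)
print(telemetry.current_t(), r.nose_length, telemetry.current_tool_rot())
a=cv2.imread("pics/top1.png");b=cv2.imread("pics/scene1.png")
E
```

```text
pics
top {'fx': 405.14547874707085, 'fy': 405.14547874707085, 'cx': 258.43107721402566, 'cy': 191.35496149711204, 'position': array([0.42008861, 0.03993421, 1.23059953]), 'orientation': array([ 0.04229563, -0.69867188,  0.71271802, -0.04584442])}
grinder [([0.4982, -0.2425, -0.0036], 0.97)]
seat [([0.5168, -0.3091, 0.145], 0.89)]
switch_grip [([0.6946, -0.3195, 0.0043], 0.67), ([0.4771, -0.1687, 0.1308], 0.64)]
power_switch it knows: brush, burr_carrier, carrier_flange, carrier_grip, grinder, hopper, screwdriver, seat, spring_ring, switch_grip
burr_carrier [([0.4306, 0.3624, 0.0048], 0.74)]
carrier_grip [([0.4286, 0.3666, 0.0483], 0.89)]
carrier_flange [([0.4262, 0.3748, 0.0202], 0.58)]
hopper [([0.4555, 0.1122, 0.0011], 0.88)]
screwdriver [([0.5678, 0.2329, 0.0009], 0.75)]
brush [([0.6944, -0.3187, 0.0022], 0.85)]
scene {'fx': 408.1641487831767, 'fy': 408.1641487831767, 'cx': 250.89456120389954, 'cy': 192.51316477787415, 'position': array([-0.11064507,  0.97281678,  0.7660876 ]), 'orientation': array([ 0.15497033, -0.2453681 ,  0.82607739, -0.48308885])}
grinder [([0.5022, -0.242, -0.0052], 0.63)]
seat [([0.5131, -0.3039, 0.148], 0.56)]
switch_grip [([0.4749, -0.1699, 0.1341], 0.62)]
power_switch it knows: brush, burr_carrier, carrier_flange, carrier_grip, grinder, hopper, screwdriver, seat, spring_ring, switch_grip
burr_carrier [([0.429, 0.3704, 0.002], 0.71), ([0.474, -0.1707, 0.1303], 0.34)]
carrier_grip [([0.4275, 0.3693, 0.0482], 0.87)]
carrier_flange [([0.427, 0.3647, 0.0173], 0.78)]
hopper [([0.4589, 0.1182, -0.0018], 0.81)]
screwdriver [([0.5626, 0.232, 0.0003], 0.67)]
brush [([0.6928, -0.3156, -0.0011], 0.49)]
1.0 0.025 [ 4.02306540e-05  8.47780455e-01 -5.30347334e-01  6.11032343e-05]
```

```bash
python3 - <<'E'
import cv2
a=cv2.imread("pics/top1.png")
cv2.imwrite("pics/top1b.png",cv2.resize(a,(800,600),interpolation=cv2.INTER_CUBIC))
E
```

```text
(no output)
```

View pics/top1b.png

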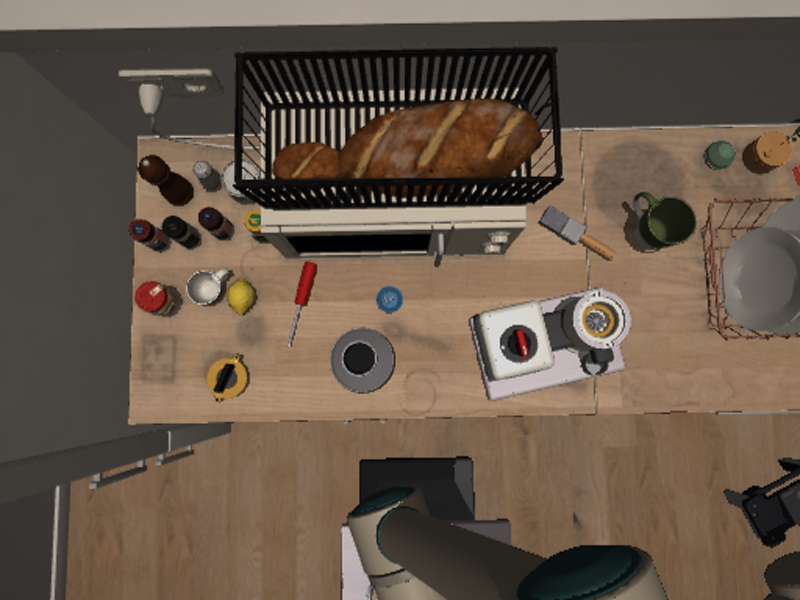

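The top view (800x600) shows the switch at (519,343), the tower at (600,318) with its slots in line, the carrier at (228,377) with its grip tilted, the hopper at (362,360), the screwdriver at (302,300) and the brush at (578,232). Next I'll take closer wrist looks above the grinder.

```bash
cat > h.py <<'E'
from plant import r,gripper_to,inverse_kinematics,vision,models,telemetry
import cv2,numpy as np
from scipy.spatial.transform import Rotation as R
def down(a): return [0,np.cos(a/2),np.sin(a/2),0]   # tool down, jaw axis at world angle a
def pose(): return np.round(telemetry.current_ee_pos(),4)
def snap(name):
    cal=vision.get_calibration("wrist"); im=vision.snapshot("wrist")
    cv2.imwrite(f"pics/{name}.png",im[:,:,::-1]); np.save(f"pics/{name}.npy",cal,allow_pickle=True); return cal,im
def Rc(cal): q=cal["orientation"]; return R.from_quat([q[1],q[2],q[3],q[0]])
def px2w(cal,u,v,z):
    d=np.array([(u-cal["cx"])/cal["fx"],(v-cal["cy"])/cal["fy"]]); t=np.linalg.norm(d)
    ray=np.r_[d/max(t,1e-9)*np.sin(t),np.cos(t)]; w=Rc(cal).apply(ray); p=cal["position"]
    return p+w*(z-p[2])/w[2]
def w2px(cal,P):
    c=Rc(cal).inv().apply(np.atleast_2d(P)-cal["position"]); s=np.linalg.norm(c[:,:2],axis=1)
    t=np.arctan2(s,c[:,2]); k=(t/np.maximum(s,1e-9))[:,None]
    return c[:,:2]*k*[cal["fx"],cal["fy"]]+[cal["cx"],cal["cy"]]
def rectify(cal,im,cx,cy,z,half,n=600):
    # orthophoto of plane z: columns = -y, rows = -x (top = far)
    g=np.linspace(-half,half,n); Y,X=np.meshgrid(cy-g,cx-g)
    uv=w2px(cal,np.c_[X.ravel(),Y.ravel(),np.full(X.size,z)]).astype(np.float32)
    return cv2.remap(im,uv[:,0].reshape(n,n),uv[:,1].reshape(n,n),cv2.INTER_LINEAR)
def marks(*ts):
    for t in ts: print(t,[(np.round(d["at"],4).tolist(),round(d["score"],2)) for d in models.mark_of(t,"wrist")[:2]])
E
python3 - <<'E'
from h import *
a=np.radians(-77.2)
r.move_to([0.475,-0.235,0.33],down(a)); print(pose(),telemetry.current_joints(),telemetry.current_t())
cal,im=snap("w1"); print(cal)
marks("switch_grip","seat","grinder","spring_ring")
o=np.hstack([rectify(cal,im,.515,-.307,.150,.075,400),rectify(cal,im,.4755,-.169,.140,.075,400)])
cv2.imwrite("pics/o1.png",o[:,:,::-1])
E
```

```text
[ 0.4746 -0.2357  0.3296] [-5.91792255e-01  1.67302462e-01  1.40915850e+00 -6.55835190e-04
  1.56569801e+00  7.56276190e-01] 2.3917
{'fx': 297.3186396354542, 'fy': 297.3186396354542, 'cx': 251.73825726171182, 'cy': 191.80349709794487, 'position': array([ 0.55220012, -0.21834704,  0.48372835]), 'orientation': array([ 0.10780107,  0.77401628, -0.61793953, -0.08618859])}
switch_grip [([0.4751, -0.1691, 0.1301], 0.96)]
seat [([0.5146, -0.3078, 0.1453], 0.98), ([0.5664, 0.2312, 0.001], 0.21)]
grinder [([0.5001, -0.2418, 0.0013], 0.76), ([0.6924, -0.3168, 0.003], 0.53)]
spring_ring [([0.513, -0.3028, 0.1267], 0.63)]
```

View pics/o1.png

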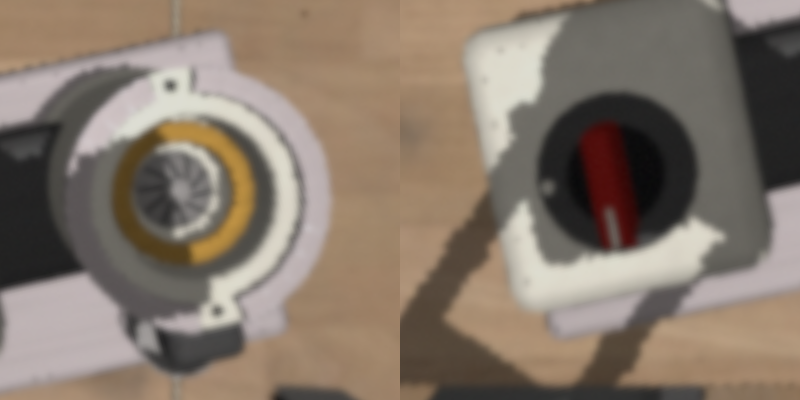

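In the orthophoto, the tower rim circle has its centre near (196,199) and a radius of 133 px, which is 50 mm as given. The slot holes are at (171,85) and (217,310), so yaw is about 11.6° and the seat is about (0.515, -0.307). The switch bar runs from (598,125) to (620,245), in the on position. I'll turn it now.

```bash
python3 - <<'E'
from h import *
y=np.radians(11.6); P=np.array([.4752,-.169,0])
a0=y+np.pi/2
gripper_to(.045,20)
r.move_to(P+[0,0,.24],down(a0)); 
print(r.move_l(P+[0,0,.139],vel=.12,guard=15),pose())
gripper_to(0.0,25); print("open",telemetry.current_opening(),telemetry.current_wrist_force())
for k in range(1,8):
    r.move_to(P+[0,0,.139],down(a0-np.radians(13.3*k)))
    print(np.round(telemetry.current_wrist_force(),1),np.round(telemetry.current_torque(),2))
r.hold(.2)
gripper_to(.045); r.move_l(P+[0,0,.25],vel=.25)
r.move_to([0.475,-0.26,0.33],down(np.radians(-77)))
cal,im=snap("w2"); marks("switch_grip","seat")
o=np.hstack([rectify(cal,im,.515,-.307,.150,.075,400),rectify(cal,im,.4755,-.169,.140,.075,400)])
cv2.imwrite("pics/o2.png",o[:,:,::-1]); print(telemetry.current_t())
E
```

```text
False [ 0.4757 -0.1693  0.1396]
open 0.011767063947230098 [ 1.04246675 -4.73191938 -0.88889082]
[ 1.1 -5.1 -0.6] [-0.77 -0.08  0.08]
[ 1.2 -5.   0.9] [-0.74 -0.21  0.02]
[ 2.4 -3.6  0.7] [-0.56 -0.41 -0.03]
[ 4.  -1.5  1. ] [-0.25 -0.79 -0.  ]
[ 5.1 -0.1 -0.9] [ 0.01 -1.06 -0.13]
[ 7.8  1.3 -0.5] [ 0.11 -1.2  -0.07]
[ 7.2  1.7 -1.2] [ 0.27 -1.52  0.4 ]
switch_grip [([0.4756, -0.1662, 0.1293], 0.62)]
seat [([0.5163, -0.3038, 0.1456], 0.58)]
12.8583
```

View pics/o2.png

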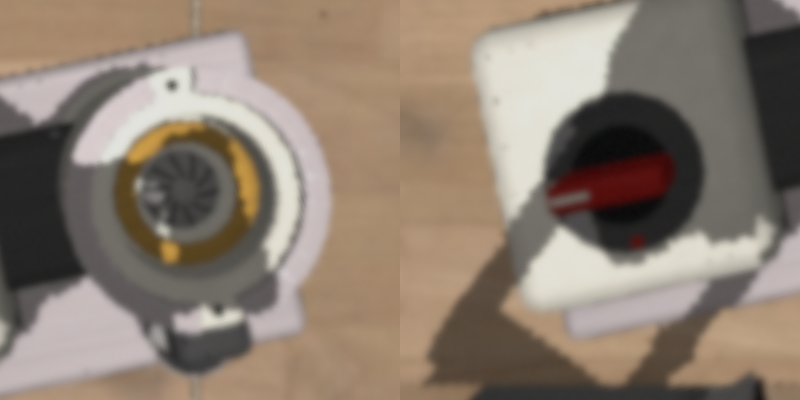

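The picture shows the bar across the grinder at (610,180) with its white line at the white-dot side, so the switch is off. The slots are at (172,85) and (217,310), giving a yaw of about 11.4°. Next is the carrier.

```bash
python3 - <<'E'
from h import *
r.move_to([.40,.33,.30],down(np.radians(-45))); gripper_to(.05)
cal,im=snap("w3"); print(cal["position"])
marks("burr_carrier","carrier_grip","carrier_flange")
o=np.hstack([rectify(cal,im,.428,.368,.063,.075,400),rectify(cal,im,.428,.368,.028,.075,400)])
cv2.imwrite("pics/o3.png",o[:,:,::-1]); print(telemetry.current_t())
E
```

```text
[0.45653762 0.38549205 0.45418489]
burr_carrier [([0.4326, 0.368, 0.0056], 0.82), ([0.4348, 0.3649, 0.0478], 0.22)]
carrier_grip [([0.4325, 0.3678, 0.0494], 0.9)]
carrier_flange [([0.4296, 0.3676, 0.0242], 0.58)]
15.5167
```

View pics/o3.png

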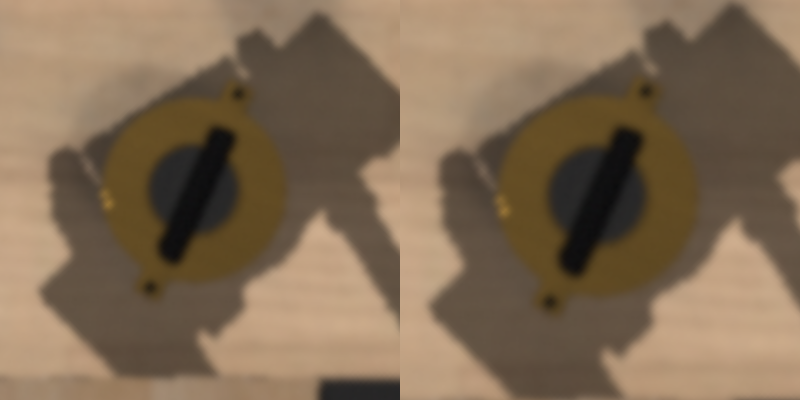

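In the right panel (flange plane) the ear holes are at (646,91) and (549,301). That puts the carrier centre at (0.4295, 0.3688) with a yaw of -24.5°, and the 87 mm hole spacing fits the given ear size. Now I'll grasp, lift and carry it.

```bash
python3 - <<'E'
from h import *
P=np.array([.4296,.3688,0]); a=np.radians(65.6)
r.move_to(P+[0,0,.15],down(a))
print(r.move_l(P+[0,0,.0575],vel=.1,guard=12),pose(),telemetry.current_wrist_force())
gripper_to(0,50); print("open",telemetry.current_opening(),telemetry.current_wrist_force())
r.move_l(P+[0,0,.12],vel=.1); r.hold(.3); print(telemetry.current_wrist_force(),telemetry.current_opening())
r.move_l(P+[0,0,.32],vel=.25)
s=np.radians(101.4)
r.move_to([.41,.09,.33],down(np.radians(80)))
r.move_to([.515,-.3065,.29],down(s))
r.move_l([.515,-.3065,.235],vel=.1); r.hold(.4)
print(pose(),telemetry.current_wrist_force(),telemetry.current_torque(),telemetry.current_opening(),telemetry.current_joints())
cal,im=snap("w4"); marks("carrier_flange","carrier_grip","burr_carrier","seat")
print(cal["position"])
o=np.hstack([rectify(cal,im,.515,-.3065,.150,.075,400),rectify(cal,im,.515,-.3065,.206,.075,400)])
cv2.imwrite("pics/o4.png",o[:,:,::-1]); print(telemetry.current_t())
E
```

```text
False [0.4301 0.3691 0.0581] [ 1.03276009 -0.77752513 -0.46098499]
open 0.009935235451207506 [0.55434359 0.06371228 0.76083959]
[ 0.47040024  0.15718758 -1.49922062] 0.009665963145302641
[ 0.5151 -0.3066  0.2353] [-0.19826245 -0.43591242 -2.74045805] [ 0.03576764 -0.14265778 -0.03594443] 0.009672085849453298 [-6.52941266e-01  3.09925747e-01  1.44345063e+00 -1.36540726e-05
  1.38764972e+00 -2.42262276e+00]
carrier_flange [([0.5158, -0.31, 0.2023], 0.9)]
carrier_grip [([0.518, -0.3099, 0.2237], 0.92), ([0.5175, -0.3048, 0.1804], 0.33)]
burr_carrier [([0.518, -0.3102, 0.2259], 0.71), ([0.5144, -0.304, 0.1814], 0.7)]
seat []
[ 0.43754339 -0.32239044  0.38948174]
24.9333
```

View pics/o4.png

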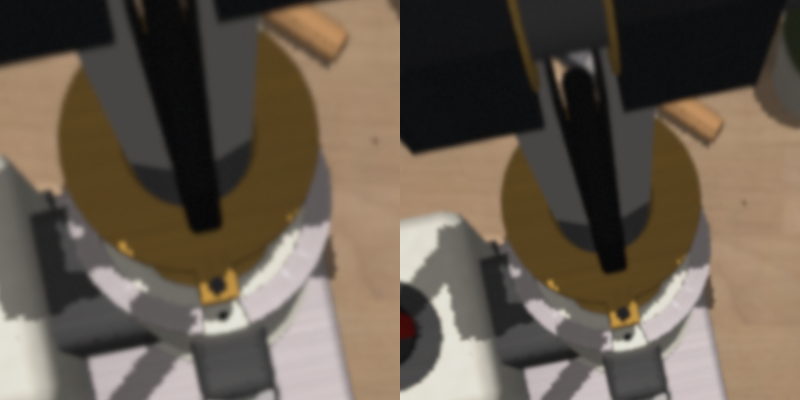

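The orthophoto shows the near ear hole at (623,314), where about (622,312) is predicted. Corrected for height, the slot hole falls within 0.5 mm of it, so the carrier is lined up. I'll lower it in small steps and watch the force.

```bash
cat > press.py <<'E'
from h import *
X=[.515,-.3065]; s=down(np.radians(101.4))
def F(): return np.mean([telemetry.current_wrist_force() for _ in range(1)],axis=0)
E
python3 - <<'E'
from press import *
f0=F(); print(r.move_l([*X,.189],vel=.05,guard=6)); r.hold(.2)
print(pose(),np.round(F()-f0,1),np.round(telemetry.current_torque(),2))
z=.189
while z>.1795:
    z-=.001; g=r.move_l([*X,z],vel=.01,guard=8); r.hold(.15); f=F()-f0
    print(round(z,4),pose(),np.round(f,1),np.round(telemetry.current_torque(),2),round(telemetry.current_t(),1))
    if g or f[2]>11.5 or np.hypot(f[0],f[1])>8: break
E
```

```text
False
[ 0.5152 -0.3066  0.1894] [0.1 0.2 0.6] [ 0.07 -0.14 -0.01]
0.188 [ 0.515  -0.3065  0.188 ] [-0.5 -0.   0.3] [ 0.09 -0.09  0.02] 26.6
0.187 [ 0.515  -0.3065  0.187 ] [0.4 0.7 0.1] [ 0.06 -0.1   0.05] 27.0
0.186 [ 0.515  -0.3065  0.186 ] [-0.   0.8  1. ] [ 0.08 -0.13  0.02] 27.4
0.185 [ 0.515  -0.3065  0.185 ] [-0.1  0.6 -0.2] [ 0.09 -0.12  0.  ] 27.8
0.184 [ 0.5152 -0.3066  0.1846] [0.1 1.  5.1] [0.15 0.01 0.05] 28.2
0.183 [ 0.5152 -0.3066  0.1834] [-0.6  0.7  7.5] [ 0.17 -0.01  0.03] 28.6
0.182 [ 0.5152 -0.3066  0.1825] [0.7 0.6 8. ] [0.23 0.05 0.01] 29.0
0.181 [ 0.5152 -0.3066  0.1817] [-0.2  2.1  9. ] [0.27 0.12 0.04] 29.4
0.18 [ 0.5152 -0.3066  0.181 ] [-1.2  1.2  9.6] [ 0.26  0.18 -0.02] 29.8
0.179 [ 0.5152 -0.3066  0.1802] [-1.1  1.2 11.5] [ 0.32  0.19 -0.01] 30.2
```

```bash
python3 - <<'E'
from press import *
f0=np.array([-.2,-.44,-2.74+.0]); z=.179
while z>.1765:
    z-=.0004; r.move_l([*X,z],vel=.01); r.hold(.1)
    n=[]; p=[]
    for _ in range(5): n.append(F()-f0); p.append(pose()); r.hold(.03)
    f=np.mean(n,0); print(round(z,4),np.mean(p,0).round(4),f.round(1),np.round(telemetry.current_torque(),2),round(telemetry.current_t(),1))
    if f[2]>16.8: break
E
```

```text
0.1786 [ 0.5152 -0.3067  0.1799] [-1.1  1.7 12.6] [ 0.34  0.19 -0.01] 30.7
0.1782 [ 0.5152 -0.3066  0.1796] [-1.2  1.7 13.3] [0.39 0.23 0.01] 31.2
0.1778 [ 0.5152 -0.3066  0.1795] [-1.9  1.6 13.8] [0.46 0.34 0.05] 31.8
0.1774 [ 0.5152 -0.3066  0.1795] [-2.4  2.2 15.6] [0.48 0.38 0.03] 32.3
0.177 [ 0.5152 -0.3066  0.1795] [-2.5  2.6 17.7] [0.57 0.48 0.01] 32.8
```

The height has stopped at 0.1795 while the force rises, so the flange is on the ledge. I'll hold it and check for drift.

```bash
python3 - <<'E'
from press import *
n=[]
for _ in range(12): r.hold(.15); n.append(F()[2]+2.74)
print(np.round(n,1),np.mean(n),pose(),telemetry.current_opening(),telemetry.current_tool_rot())
cal,im=snap("w5"); marks("carrier_flange")
print(telemetry.current_t())
o=rectify(cal,im,.515,-.3065,.150,.075,600); cv2.imwrite("pics/o5.png",o[:,:,::-1])
E
```

```text
[17.5 17.8 17.3 17.8 18.1 18.  17.6 17.5 17.2 17.9 17.6 17.7] 17.664700263453927 [ 0.5152 -0.3066  0.1795] 0.009693848814743826 [1.11701224e-03 6.33362130e-01 7.73854743e-01 2.59964318e-05]
carrier_flange [([0.5168, -0.3091, 0.1436], 0.98)]
34.6833
```

View pics/o5.png

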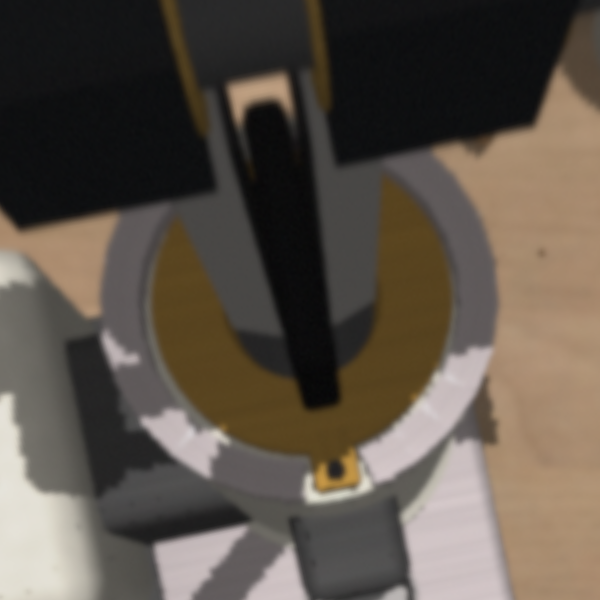

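The picture shows the flange flush inside the rim with an even gap, and the near ear at (336,470) inside its slot. The flange mark reads z = 0.1436 against 0.144 for the ledge, and the push is steady at 17.7 N, so I'm handing in.

```bash
python3 -c "
from press import *
print(F()[2]+2.74,pose()); r.sign_off()"
```

```text
18.485873180736473 [ 0.5152 -0.3066  0.1795]
the job is handed in; nothing more can be done
```

The switch is off, and the burr carrier is in the chamber, held down with about 18 N for you to put in the screws. I handed in at about 35 s on the robot's clock, with the arm still pushing.

- **Switch:** I turned it a quarter turn clockwise. A picture afterwards shows the bar across the grinder with its white line on the white-dot side.
- **Carrier:** It went in without snagging. The springs were first felt about 5 mm above home, and the tool's height stopped changing at 0.1795 m while the force kept rising.
- **Fit:** The last picture shows the flange flush inside the rim with an even gap. The near ear is in its slot; the gripper hid the far ear, so I didn't see that one.
- **Push:** It read 17.2–18.1 N over about 2 s, and 18.5 N just before hand-in. This comes from the wrist force with the carrier's weight allowed for. No reading while pressing was above that.
- **Small disagreement:** The network placed the flange about 3 mm sideways from my own figure for the seat, but at the right height (143.6 mm against 144 mm). That is within its 4 mm accuracy, and the even gap around the flange supports my figure.
- **Other items:** My moves kept clear of the hopper, screwdriver and brush, but I took no final picture of all three.

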